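Take the label roll off the unwinder and put it away

TASK

Swing the red-knobbed clamp arm up and back over off the yellow label roll, slide the roll up off its spindle, set it down flat on the black rubber mat and let go of it. Then take it again and put it away, lying flat on the green pad in the empty compartment of the blue stock tray; that compartment is too narrow for fingers on both sides of the roll, but has a cut-out for one finger in its outer wall, and another fits inside the roll's core. Keep the roll level and lower it gently rather than dropping it, leave the clamp swung open, and do not disturb the other rolls, the cans, the tape or the marker.

Things in the scene. Friction and masses are not known exactly. Their poses are not given: they have to be found in the camera images.
- roll: the yellow label roll: ring 68 mm outside diameter, open 44 mm core, wall 12 mm, 45 mm high, about 0.14 kg. Origin at the centre of its underside, z along its axis (up). At the start it sits on the stand's spindle with its underside 18 mm above the table
- stand: the fixed unwinder stand: grey base plate 170 x 100 x 12 mm, an 80 mm flange disc with its top 18 mm above the table, and a steel spindle 38 mm in diameter whose tapered tip is 82 mm above the table (19 mm above the roll, which must rise 64 mm to clear it). Origin on the table under the spindle axis; the clamp stands on its +x side (away from the robot, give or take the yaw)
- clamp (a joint): toggle clamp arm, rad: 0 = arm level with its rubber foot over the roll's wall, handle upright; grows as the handle is swung away from the spindle (stand's +x) and down; 1.6 = end stop, arm upright, handle level. It balances at about 0.8 and falls by its own weight to the nearer end; it takes about 1 to 2 N at the knob
- clamp_hinge (a point): clamp hinge centre, 85 mm from the spindle axis along the stand's x, 78 mm above the table; the hinge axis is the stand's y. Blue cheeks 34 mm wide overall stand round it, 90 mm high
- clamp_knob (a point): centre of the red ball knob, 24 mm in diameter, at the end of the 12 mm handle rod, 85 mm from the hinge: straight above the hinge at 0, level with it on the stand's +x side at 1.6. It may be pinched from above across the stand's y and led round the arc
- mat: fixed black rubber mat, 160 x 160 x 4 mm, where the roll is set down; origin at the centre of its underside on the table
- tray: the fixed blue stock tray, 175 x 175 x 70 mm high, floor 5 mm, walls 5 mm, with four 80 x 80 mm compartments centred at x = +-42.5 mm, y = +-42.5 mm from the origin (centre of its underside). Each compartment has a 44 mm wide full-height finger cut-out in its outer wall: in the tray's -x wall for those at x = -42.5, in its +x wall for those at x = +42.5
- pad: the fixed green pad, 76 x 76 x 3 mm, on the floor of the one empty compartment (any of the four), 5 mm above the table; origin at the centre of its underside, in the centre of the compartment, axes along the tray's
- stock1: white label roll of the same size, standing in one of the other three compartments; leave alone. Origin at the centre of its underside
- stock2: white label roll of the same size, standing in one of the other three compartments; leave alone. Origin at the centre of its underside
- stock3: white label roll of the same size, standing in one of the other three compartments; leave alone. Origin at the centre of its underside
- can1: black and white spray can, 65 mm in diameter, 190 mm tall with its clear cap, beyond the stand; leave alone. Origin at the centre of its underside
- can2: black and white spray can, 65 mm in diameter, 190 mm tall with its clear cap, beyond the stand; leave alone. Origin at the centre of its underside
- can3: black and white spray can, 65 mm in diameter, 190 mm tall with its clear cap, beyond the stand; leave alone. Origin at the centre of its underside
- tape: amber tape roll, 70 mm in diameter, 25 mm high, lying at the far side; leave alone. Origin at the centre of its underside
- marker: black and red marker, 130 x 14 mm, lying at the far side along its x; leave alone. Origin at the middle of its underside
Mind the look-alikes: they are no part of the job. There is more than one size of the mat; the job needs the larger.

How it is judged:
By the outcome, as a careful person would: the job done as asked, in the order asked, and still so for the second after the job is handed in, with the robot touching nothing.
It also fails if it takes over 70 s, if anything falls off the work surface, if the arm or the gripper's body presses on something with over 40 N, if the wrist force passes 120 N, or if a joint passes its speed limit or range.

ROBOT

A 7-joint arm with a two-finger parallel gripper is mounted at the origin on the work surface. World frame = base frame: x ahead of the robot, y to its left, z up, the work surface at z = 0. Lengths are in mm, angles in rad, forces in N, time in s.
With the tool pointing down it reaches from about 425 to 925 mm from the base axis. Payload 6.8 kg.
Tool frame: the origin (TCP) lies at the very end of the fingers, on their centre line; the grasp point (between the pads) lies 19 mm behind it; z points along the fingers, x is the direction in which the jaws open and shut, and the axes are right-handed (so a half turn about z gives the same grasp; the last joint's range is limited). The gripper opens to 85 mm and grips with 20 to 120 N. Pads are 22 mm wide; open, the fingers measure 114 mm over their backs; the gripper's body (76 mm by 85 mm) begins 54 mm behind the grasp point. The pads swing forward as they close: fully open they stand 13 mm farther back than shut.
Start: joints at [1.015, 0.477, 0.022, 1.555, -0.011, 1.109, -0.083], TCP at [292.275, -608.459, 231.308] pointing down, gripper open.
Joint ranges: [-2.96, 2.96], [-0.34, 2.1], [-1.41, 1.46], [0.24, 2.44], [-1.37, 4.51], [0.17, 1.92], [-2.96, 2.96]. Speed limits (rad/s): [2.39, 2.39, 3.14, 3.14, 3.14, 3.14, 3.14].

INTERFACE

Orientations are given as a rotation vector (axis times angle).
In Python, from rig import ctrl gives the robot as it stands.
- The arm moves only by the shell command python3 -m inch 'ROWS' [OPENING] [FORCE]. ROWS is JSON, a list of rows, each a list of 4 numbers: the shift along the world's x, y, z in m, then the turn about the world's z in degrees. In form: [[dx, dy, dz, roll], ...]. A call has 1 to 8 rows; each row is the pose to reach, as a shift and turn from the pose measured when the call began; what a row does not reach only later rows make up. A row lasts 1/12 s, in which the tool goes at most 41.7 mm and 7.16 degrees, less where a joint would pass 70% of its speed; a pose out of reach is approached as far as the arm can. A call with a gripper value outside its range is refused whole. OPENING is the finger opening in m, from 0 to 0.0854, set as the call begins (- or left out, the last holds). The fingers move at their own pace and stop on an object; FORCE is the grip in N (left out, the last holds). Time passes only in rows, so rows that repeat a pose let the fingers close. It gives the time, the measured TCP pose, the force and the opening at its end, in the units of the state.
- ctrl.get_obs(): the state, without advancing time (a new reading comes with each control period).
- ctrl.capture(name): name is "scene" or "top" or "wrist"; returns (picture, depth): 480x640x3 uint8, blue, green, red; 480x640 float32, mm along the optical axis (not along the pixel's ray), 0 where there is no reading.
- ctrl.calibration(name): a dict with "fx", "fy", "cx", "cy" (pixels), "k1" (the pictures are not rectified: a ray, as slopes to the right and down, at radius r is drawn at 1 + k1 r^2 times it, then the intrinsics apply), "R" (3x3) and "t" (3): a world point X has camera coordinates R X + t; the wrist camera has in their place "mount" (4x4, takes a point from camera to tool coordinates, whose origin is the TCP and whose axes are the tool frame's). Camera axes: x right, y down, z forward; pixel columns grow to the right and rows downward; lengths in mm; the calibration is good to about 2 mm. A picture is of the moment at which its call begins: read the wrist's pose just before it. calibration takes no time and is no camera call.
- ctrl.finish_job(): hands the job in, once; it reports no verdict.
The state is a dict: "time": time; "qpos": joint angles; "joint_vel": joint speeds; "joint_efforts": joint torques, N m; "tcp_pos": TCP position; "ee_rot": TCP orientation; "contact_force": force on the tool from outside, world axes, zero at the start; "ft_torque": the same for the moment, N m; "gripper_width": opening from 0.0 (shut) to 1.0 (fully open).
Only numpy, scipy, OpenCV 4.12 (cv2) and the standard library are available. Lean on these libraries where they do the work, as an engineer would, in place of code of your own. Each camera call takes 0.05 s, during which the arm holds its last target. There are 200 camera calls.

## Working session

There is one attempt and no reset: what is moved stays moved. The work goes in short steps, Python scripts to look and compute and a shell command to move; the robot and the scene stay as the last step left them, time stands still between calls to the robot, and variables do not carry over. Pictures are saved under pics/ and viewed, about 8 in all and at most 12, crops included, and the job is handed in when it is done.

```bash
ls; mkdir -p pics; cat > h.py <<'E'
from rig import ctrl
import numpy as np, cv2
from scipy.spatial.transform import Rotation as Rn
def cap(n):
    o=ctrl.get_obs(); im,d=ctrl.capture(n); c=ctrl.calibration(n)
    if 'mount' in c:
        M=np.array(c['mount']); T=np.eye(4); T[:3,:3]=Rn.from_rotvec(o['ee_rot']).as_matrix(); T[:3,3]=o['tcp_pos']
        W=T@M
    else:
        W=np.eye(4); R=np.array(c['R']); W[:3,:3]=R.T; W[:3,3]=-R.T@np.array(c['t'])
    return im,d,c,W
def pts(d,c,W):
    h,w=d.shape; u,v=np.meshgrid(np.arange(w),np.arange(h))
    K=np.array([[c['fx'],0,c['cx']],[0,c['fy'],c['cy']],[0,0,1.]])
    p=cv2.undistortPoints(np.stack([u.ravel(),v.ravel()],1).astype(float)[:,None],K,np.array([c['k1'],0,0,0.]))[:,0].reshape(h,w,2)
    P=np.dstack([p[...,0]*d,p[...,1]*d,d]); X=P@W[:3,:3].T+W[:3,3]; X[d<=0]=np.nan
    return X
E
python3 - <<'E'
from h import *
o=ctrl.get_obs(); print(o['time'],o['tcp_pos'],o['ee_rot'])
for n in('scene','top'):
    im,d,c,W=cap(n); cv2.imwrite(f'pics/{n}0.png',im); np.savez(f'{n}0.npz',im=im,X=pts(d,c,W)); print(n,W[:3].round(2).tolist())
E
```

```text
pics
0.0 [ 291.98462103 -607.91800656  230.32305132] [-2.65850241e+00  1.67227456e+00  2.56928430e-03]
scene [[0.32, 0.64, -0.7, 1287.2], [0.95, -0.22, 0.23, -255.8], [-0.01, -0.73, -0.68, 834.88]]
top [[0.02, -0.98, 0.19, 355.26], [-1.0, -0.02, 0.0, 13.26], [0.0, -0.19, -0.98, 1115.11]]
```

View pics/top0.png

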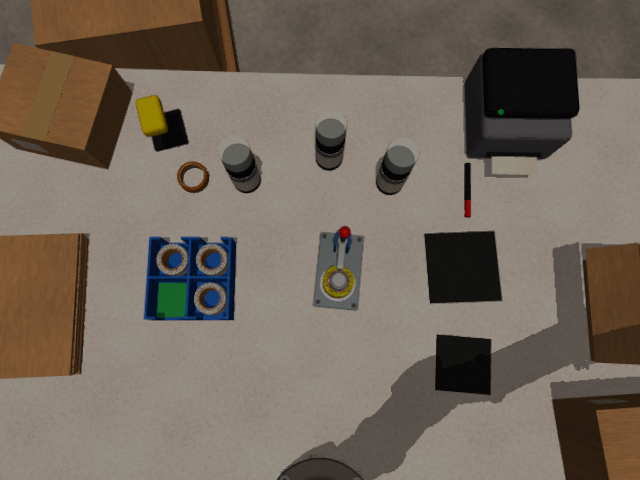

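View pics/scene0.png

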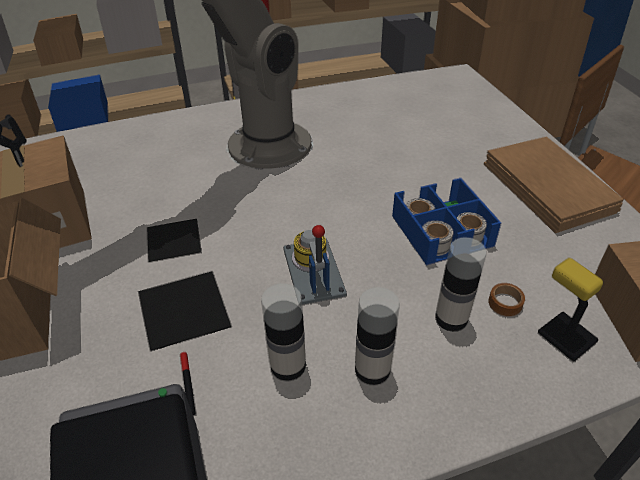

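```bash
python3 - <<'E'
from h import *
z=np.load('top0.npz'); im,X=z['im'],z['X']
hsv=cv2.cvtColor(im,cv2.COLOR_BGR2HSV).astype(int); H,S,V=hsv[...,0],hsv[...,1],hsv[...,2]
def box(m,u0,u1,v0,v1):
    k=np.zeros_like(m); k[v0:v1,u0:u1]=m[v0:v1,u0:u1]; return k&~np.isnan(X[...,0])
def rep(n,m):
    P=X[m]; r=cv2.minAreaRect(P[:,:2].astype(np.float32)); print(n,len(P),P.mean(0).round(1),'rect',np.round(r[0],1),np.round(r[1],1),round(r[2],1),'z',np.percentile(P[:,2],[5,50,95]).round(1))
Z=X[...,2]
rep('mat',box(V<60,415,510,225,310)); rep('mat2',box(V<60,430,500,330,400))
rep('pad',box((H>45)&(H<80)&(S>120),140,240,230,325))
rep('knob',box((S>150)&((H<8)|(H>172)),330,360,215,250))
rep('yellow',box((H>18)&(H<35)&(S>120),310,370,255,310))
rep('plate',box((Z>7)&(Z<16),300,375,225,315))
rep('traytop',box((Z>60)&(Z<78)&(H>100)&(H<125)&(S>120),130,250,225,330))
rep('clampblue',box((H>100)&(H<125)&(S>120),320,365,220,270))
for n,(u0,u1,v0,v1) in dict(c1=(215,265,130,195),c2=(310,350,110,175),c3=(370,420,135,200)).items(): rep(n,box((Z>175)&(Z<200),u0,u1,v0,v1))
a=cv2.resize(im[225:330,130:250],None,fx=4,fy=4,interpolation=2); b=cv2.resize(im[215:320,300:380],None,fx=4,fy=4,interpolation=2)
cv2.imwrite('pics/crop.png',np.hstack([a,b]))
E
```

```text
mat 4892 [ 528.6 -310.5    3.2] rect [ 530.7 -311. ] [159.5 161. ] 3.4 z [-0.2  3.2  6.6]
mat2 3068 [ 314.5 -305.     2.2] rect [ 315.2 -305.1] [119.8 118.1] 86.9 z [-1.3  2.3  5.7]
pad 921 [439.5 338.6   7.6] rect [439.6 339.1] [73.4 63.3] 1.4 z [ 4.4  7.7 10.9]
knob 100 [566.1 -34.7 169.2] rect [566.4 -34.5] [19.  19.7] 1.6 z [163.3 170.7 175.4]
yellow 387 [479.  -27.8  60.2] rect [481.9 -29.7] [67.6 63.7] 85.4 z [40.4 62.3 65.7]
plate 1902 [513.8 -29.5  11.5] rect [514. -31.] [102.2 170.2] 85.4 z [ 8.2 11.5 15. ]
traytop 1236 [481.1 292.7  68.2] rect [482.2 289.8] [175.2 175.3] 1.3 z [61.7 68.7 72.4]
clampblue 98 [563.2 -34.6  77.2] rect [572.1 -35.5] [34.5 37.9] 85.7 z [29.3 86.9 91.8]
c1 833 [720.2 186.  188.4] rect [722.4 186.8] [62.2 63. ] 76.8 z [182.4 188.9 191.8]
c2 828 [779.6  -3.9 188.3] rect [781.2  -4.4] [64.5 60.5] 88.9 z [181.9 188.8 191.9]
c3 831 [ 723.9 -145.9  188.2] rect [ 725.6 -146.5] [62.3 62.2] 35.7 z [182.1 188.7 191.7]
```

View pics/crop.png

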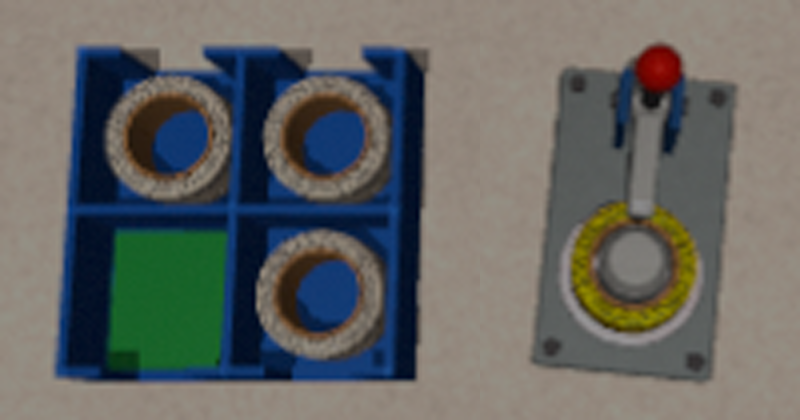

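Candidates in the top view: mats at (462,267), measured 160 mm square, and (463,365), measured 119 mm, so the larger one is the first. The yellow ring on the spindle at (338,281) is the roll; the yellow lamp head at (151,115), the white stock rolls and the amber tape are not it. The red knob is at (344,232), not the marker tip at (467,208). The green pad is at (172,300). The crop agrees, so I'm moving.

```bash
python3 -m inch '[[0.017,0.036,0,-4],[0.034,0.072,0.005,-8],[0.051,0.108,0.01,-12],[0.068,0.144,0.015,-16],[0.085,0.18,0.02,-20],[0.102,0.216,0.02,-24],[0.119,0.252,0.02,-28],[0.136,0.288,0.02,-30]]' 0.05 40
python3 -m inch '[[0.017,0.036,0,0],[0.034,0.072,0,0],[0.051,0.108,0,0],[0.068,0.144,0,0],[0.085,0.18,0,0],[0.102,0.216,0,0],[0.119,0.252,0,0],[0.119,0.252,0,0]]'
cat > st.py <<'E'
from h import *
o=ctrl.get_obs(); R=Rn.from_rotvec(o['ee_rot']).as_matrix()
a=np.degrees(np.arctan2(R[1,0],R[0,0]))
print('t',round(o['time'],2),'tcp',np.round(o['tcp_pos'],1),'jaw',round(a,1),'q',np.round(o['qpos'],2),'F',np.round(o['contact_force'],1),'w',round(o['gripper_width']*85.4,1))
E
python3 st.py; python3 -c "
from h import *
im,d,c,W=cap('wrist'); cv2.imwrite('pics/w1.png',im); np.savez('w1.npz',im=im,X=pts(d,c,W)); print(np.array(c['mount']).round(2).tolist())"
```

```text
time: 0.77
tcp_pos: [428.3, -318.0, 250.4]
ee_rot: [-2.131, 2.307, 0.002]
contact_force: [1.6, -0.3, -0.5]
gripper_width: 0.584
time: 1.43
tcp_pos: [549.9, -56.2, 250.3]
ee_rot: [-2.141, 2.291, 0.006]
contact_force: [0.5, 0.6, -0.8]
gripper_width: 0.583
t 1.43 tcp [549.9 -56.2 250.3] jaw -93.9 q [ 0.15  0.27 -0.19  1.82  0.05  1.06 -1.7 ] F [ 0.5  0.6 -0.8] w 49.8
[[1.0, 0.0, 0.0, -0.21], [-0.0, 0.96, 0.28, -69.81], [-0.0, -0.28, 0.96, -143.27], [0.0, 0.0, 0.0, 1.0]]
```

View pics/w1.png

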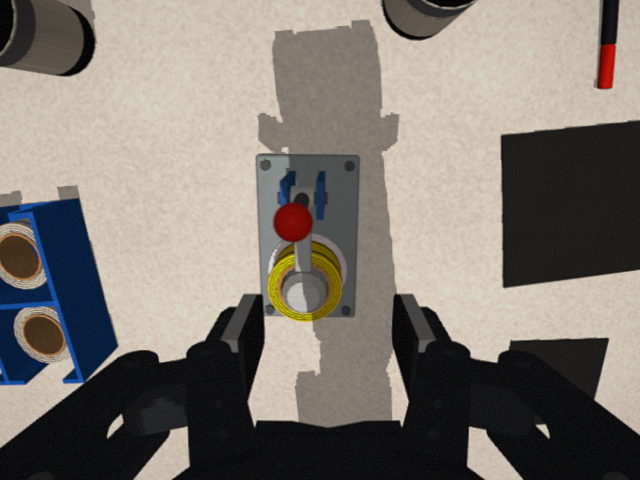

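```bash
cat > meas.py <<'E'
from h import *
import sys
z=np.load(sys.argv[1]); im,X=z['im'],z['X']
hsv=cv2.cvtColor(im,cv2.COLOR_BGR2HSV).astype(int); H,S,V=hsv[...,0],hsv[...,1],hsv[...,2]; Z=X[...,2]
def rep(n,m):
    m=m&~np.isnan(Z)
    if m.sum()<30: return
    k,l,s,_=cv2.connectedComponentsWithStats(m.astype(np.uint8)); m=l==1+np.argmax(s[1:,4])
    P=X[m]; r=cv2.minAreaRect(P[:,:2].astype(np.float32)); c=cv2.minEnclosingCircle(P[:,:2].astype(np.float32)); print(n,len(P),'rect',np.round(r[0],1),np.round(r[1],1),round(r[2],1),'circ',np.round(c[0],1),round(c[1],1),'z',np.percentile(P[:,2],[5,50,95]).round(1))
rep('knob',(S>150)&((H<8)|(H>172))&(Z>80)&(X[...,0]<690)&(abs(X[...,1])<150))
y=(H>18)&(H<35)&(S>100)
rep('yellow',y); rep('yellow top',y&(Z>np.nanpercentile(Z[y],90)-5)); rep('plate',(Z>7)&(Z<16)&(S<70)); rep('mat',(V<60)&(Z<12))
E
python3 meas.py w1.npz
```

```text
knob 1166 rect [561.2 -39.9] [36.9 21.3] 29.9 circ [559.2 -37.3] 19.5 z [165.9 172.6 175.6]
yellow 2322 rect [467.3 -26.2] [82.8 94.9] 49.9 circ [473.2 -23.3] 57.0 z [24.2 63.3 64.9]
yellow top 1720 rect [482.8 -28.6] [66.6 65.9] 36.8 circ [484.6 -27.3] 35.6 z [62.2 63.6 65. ]
plate 7490 rect [512.5 -31. ] [ 99.6 169.3] 85.6 circ [513.  -31.3] 96.4 z [11.1 12.7 14. ]
mat 20519 rect [ 528.2 -308.3] [159.7 156.3] 3.7 circ [ 528.5 -308.8] 110.5 z [3.5 4.8 6.1]
```

```bash
python3 -m inch '[[0.008,0.010,0,0],[0.016,0.021,0,-0.6],[0.016,0.021,-0.03,-0.6],[0.016,0.021,-0.06,-0.6],[0.016,0.021,-0.085,-0.6],[0.016,0.021,-0.1,-0.6],[0.016,0.021,-0.106,-0.6],[0.016,0.021,-0.106,-0.6]]'
python3 -m inch '[[0,0,0,0],[0,0,0,0],[0,0,0,0],[0,0,0,0],[0,0,0,0]]' 0.015 25
python3 st.py
```

```text
time: 2.15
tcp_pos: [563.2, -40.6, 142.5]
ee_rot: [2.128, -2.311, -0.008]
contact_force: [0.0, 1.1, -0.2]
gripper_width: 0.584
time: 2.57
tcp_pos: [564.9, -35.2, 144.3]
ee_rot: [-2.128, 2.303, 0.01]
contact_force: [0.3, 11.2, -0.7]
gripper_width: 0.26
t 2.57 tcp [564.9 -35.2 144.3] jaw -94.5 q [ 0.11  0.41 -0.19  1.89  0.09  0.85 -1.77] F [ 0.3 11.2 -0.7] w 22.2
```

```bash
python3 -m inch '[[0.0085,-0.0007,-0.0004,0],[0.0169,-0.0013,-0.0017,0],[0.025,-0.002,-0.0038,0],[0.033,-0.0026,-0.0067,0],[0.0407,-0.0032,-0.0104,0],[0.0479,-0.0038,-0.0148,0],[0.0547,-0.0043,-0.02,0],[0.0547,-0.0043,-0.02,0]]'
python3 st.py
```

```text
time: 3.23
tcp_pos: [622.4, -39.4, 124.1]
ee_rot: [-2.126, 2.3, 0.007]
contact_force: [3.5, 2.7, 2.6]
gripper_width: 0.26
t 3.23 tcp [622.4 -39.4 124.1] jaw -94.5 q [ 0.1   0.51 -0.17  1.77  0.1   0.86 -1.77] F [3.5 2.7 2.6] w 22.2
```

```bash
python3 -m inch '[[0.0079,-0.0006,-0.0082,0],[0.0155,-0.0012,-0.0184,0],[0.0216,-0.0017,-0.0296,0],[0.0259,-0.002,-0.0416,0],[0.0284,-0.0022,-0.0541,0],[0.0289,-0.0023,-0.0608,0],[0.0289,-0.0023,-0.0608,0],[0.0289,-0.0023,-0.0608,0]]'
python3 st.py
python3 -m inch '[[0,0,0,0],[0,0,0,0],[0,0,0,0],[0,0,0,0]]' 0.05
python3 -m inch '[[0,0,0.02,0],[0,0,0.05,0],[0,0,0.08,0],[0,0,0.12,0],[-0.04,0.003,0.155,0],[-0.08,0.006,0.185,0],[-0.12,0.009,0.185,0],[-0.12,0.009,0.185,0]]'
python3 st.py;  python3 -c "
from h import *
im,d,c,W=cap('wrist'); cv2.imwrite('pics/w2.png',im); np.savez('w2.npz',im=im,X=pts(d,c,W))"; python3 meas.py w2.npz
```

```text
time: 3.9
tcp_pos: [651.8, -41.8, 62.0]
ee_rot: [-2.126, 2.3, 0.006]
contact_force: [3.3, 3.2, 0.3]
gripper_width: 0.257
t 3.9 tcp [651.8 -41.8  62. ] jaw -94.5 q [ 0.09  0.63 -0.16  1.73  0.12  0.79 -1.78] F [3.3 3.2 0.3] w 21.9
time: 4.23
tcp_pos: [651.0, -42.4, 61.6]
ee_rot: [-2.126, 2.302, 0.007]
contact_force: [-0.6, -0.1, 0.0]
gripper_width: 0.586
time: 4.9
tcp_pos: [527.4, -33.5, 248.7]
ee_rot: [-2.126, 2.302, 0.005]
contact_force: [-0.3, -0.9, -0.6]
gripper_width: 0.584
t 4.9 tcp [527.4 -33.5 248.7] jaw -94.6 q [ 0.13  0.23 -0.2   1.88  0.04  1.04 -1.75] F [-0.3 -0.9 -0.6] w 49.9
knob 712 rect [650.5 -41.9] [20.7 21.1] 30.3 circ [650.3 -41.9] 11.2 z [81.1 85.4 88.2]
yellow 2682 rect [467.8 -30. ] [70.8 96.2] 88.6 circ [467.8 -29.6] 48.2 z [32.3 63.5 65. ]
yellow top 2121 rect [482.7 -28.2] [66.5 66.1] 88.7 circ [482.2 -28.2] 34.0 z [62.2 63.8 65. ]
plate 8592 rect [512.5 -30.7] [100.3 168.9] 85.4 circ [513.  -31.2] 96.7 z [11.2 12.7 14.1]
mat 17490 rect [ 526.6 -293.1] [159.  126.4] 3.8 circ [ 526.8 -293. ] 100.9 z [3.5 4.8 6.1]
```

View pics/w2.png

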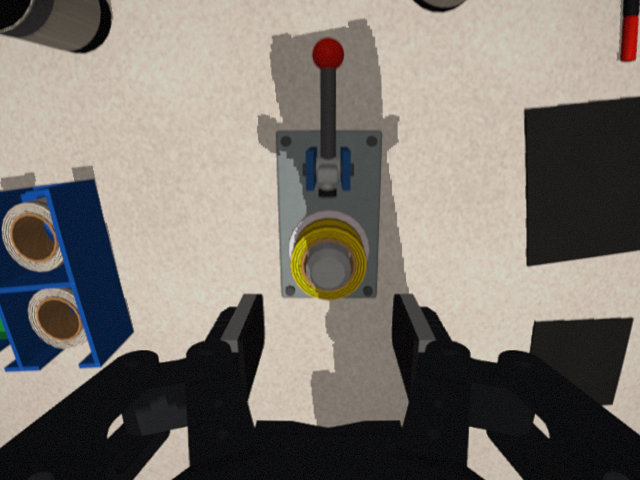

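```bash
python3 -m inch '[[-0.022,0.003,0,0],[-0.045,0.0053,0,0],[-0.045,0.0053,-0.03,0],[-0.045,0.0053,-0.065,0],[-0.045,0.0053,-0.1,0],[-0.045,0.0053,-0.13,0],[-0.045,0.0053,-0.14,0],[-0.045,0.0053,-0.14,0]]' 0.085 40
python3 st.py
```

```text
time: 5.62
tcp_pos: [479.3, -28.5, 106.3]
ee_rot: [-2.129, 2.306, 0.012]
contact_force: [0.3, 0.1, 0.0]
gripper_width: 0.993
t 5.62 tcp [479.3 -28.5 106.3] jaw -94.6 q [ 0.11  0.34 -0.2   2.11  0.09  0.7  -1.81] F [0.3 0.1 0. ] w 84.8
```

```bash
python3 -m inch '[[0.0028,0.0003,-0.02,0],[0.0028,0.0003,-0.04,0],[0.0028,0.0003,-0.055,0],[0.0028,0.0003,-0.067,0],[0.0028,0.0003,-0.075,0],[0.0028,0.0003,-0.078,0],[0.0028,0.0003,-0.078,0]]'
python3 st.py
python3 -m inch '[[0,0,0,0],[0,0,0,0],[0,0,0,0],[0,0,0,0],[0,0,0,0],[0,0,0,0]]' 0.055 40
python3 st.py
```

```text
time: 6.2
tcp_pos: [482.8, -28.2, 28.9]
ee_rot: [-2.129, 2.305, 0.011]
contact_force: [0.4, 0.3, 0.5]
gripper_width: 0.993
t 6.2 tcp [482.8 -28.2  28.9] jaw -94.6 q [ 0.08  0.48 -0.17  2.14  0.14  0.53 -1.85] F [0.4 0.3 0.5] w 84.8
time: 6.7
tcp_pos: [483.8, -28.3, 30.5]
ee_rot: [-2.127, 2.305, 0.008]
contact_force: [-1.4, 0.6, 7.6]
gripper_width: 0.782
t 6.7 tcp [483.8 -28.3  30.5] jaw -94.6 q [ 0.08  0.48 -0.17  2.14  0.14  0.53 -1.85] F [-1.4  0.6  7.6] w 66.8
```

```bash
python3 -m inch '[[0,0,0.008,0],[0,0,0.02,0],[0,0,0.035,0],[0,0,0.05,0],[0,0,0.065,0],[0,0,0.08,0],[0,0,0.09,0],[0,0,0.09,0]]'
python3 st.py
```

```text
time: 7.37
tcp_pos: [485.4, -28.3, 123.1]
ee_rot: [-2.125, 2.302, 0.003]
contact_force: [-0.1, 0.6, -1.3]
gripper_width: 0.786
t 7.37 tcp [485.4 -28.3 123.1] jaw -94.6 q [ 0.11  0.32 -0.21  2.09  0.09  0.73 -1.8 ] F [-0.1  0.6 -1.3] w 67.1
```

```bash
python3 -m inch '[[0,-0.02,0.005,0],[0,-0.05,0.005,0],[0.005,-0.085,0.005,0],[0.012,-0.123,0.005,0],[0.02,-0.161,0.005,0],[0.028,-0.199,0.005,0],[0.036,-0.235,0.005,0],[0.042,-0.26,0.005,0]]'
python3 -m inch '[[0.002,-0.018,0,0],[0.002,-0.018,-0.015,0],[0.002,-0.018,-0.035,0],[0.002,-0.018,-0.055,0],[0.002,-0.018,-0.07,0],[0.002,-0.018,-0.08,0],[0.002,-0.018,-0.085,0],[0.002,-0.018,-0.085,0]]'
python3 st.py;  python3 -c "
from h import *
im,d,c,W=cap('wrist'); cv2.imwrite('pics/w3.png',im); np.savez('w3.npz',im=im,X=pts(d,c,W))
im,d,c,W=cap('scene'); np.savez('s3.npz',im=im,X=pts(d,c,W)); X=pts(d,c,W)
hsv=cv2.cvtColor(im,cv2.COLOR_BGR2HSV).astype(int); m=(hsv[...,0]>18)&(hsv[...,0]<35)&(hsv[...,1]>100)&(abs(X[...,1]+310)<60)&(abs(X[...,0]-529)<60)
print(m.sum(),np.nanpercentile(X[m][:,2],[1,5,50,95,99]).round(1)); print(np.nanmean(X[m],0))
cv2.imwrite('pics/s3.png',cv2.resize(im[150:400,60:320],None,fx=2.4,fy=2.4))"
```

```text
time: 8.03
tcp_pos: [526.8, -292.6, 127.5]
ee_rot: [-2.122, 2.307, 0.002]
contact_force: [0.3, -0.3, -1.3]
gripper_width: 0.789
time: 8.7
tcp_pos: [528.0, -310.1, 41.3]
ee_rot: [-2.123, 2.307, 0.006]
contact_force: [0.6, -1.5, -0.8]
gripper_width: 0.789
t 8.7 tcp [ 528.  -310.1   41.3] jaw -94.8 q [ 0.51  0.61 -0.1   1.84  0.08  0.7  -1.29] F [ 0.6 -1.5 -0.8] w 67.4
807 [  4.7  33.3  65.6  77.9 114.8]
[ 544.8778299  -310.00744729   61.50837651]
```

View pics/s3.png

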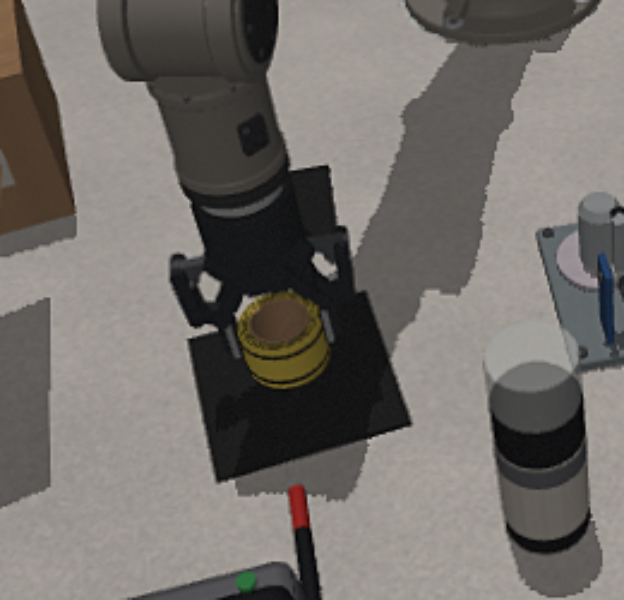

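```bash
python3 -m inch '[[0,0,-0.006,0],[0,0,-0.012,0],[0,0,-0.017,0],[0,0,-0.02,0],[0,0,-0.021,0],[0,0,-0.022,0],[0,0,-0.022,0]]'
python3 -m inch '[[0,0,-0.001,0],[0,0,-0.002,0],[0,0,-0.002,0],[0,0,-0.002,0]]'
python3 -m inch '[[0,0,-0.001,0],[0,0,-0.002,0],[0,0,-0.002,0],[0,0,-0.002,0]]'
```

```text
time: 9.38
tcp_pos: [529.2, -310.7, 20.8]
ee_rot: [-2.122, 2.307, 0.001]
contact_force: [-0.6, -0.3, -0.9]
gripper_width: 0.787
time: 9.72
tcp_pos: [529.2, -310.7, 18.9]
ee_rot: [-2.122, 2.307, 0.001]
contact_force: [-0.5, -0.5, -2.1]
gripper_width: 0.784
time: 10.05
tcp_pos: [529.2, -310.7, 16.8]
ee_rot: [-2.122, 2.307, 0.001]
contact_force: [-0.0, 0.1, -0.2]
gripper_width: 0.787
```

```bash
python3 -m inch '[[0,0,-0.0007,0],[0,0,-0.0015,0],[0,0,-0.0015,0],[0,0,-0.0015,0]]'
```

```text
time: 10.38
tcp_pos: [529.4, -310.8, 16.6]
ee_rot: [-2.121, 2.307, 0.001]
contact_force: [-2.8, 1.1, 10.2]
gripper_width: 0.788
```

```bash
python3 -m inch '[[0,0,0,0],[0,0,0,0],[0,0,0,0],[0,0,0,0],[0,0,0.0,0]]' 0.085
python3 -m inch '[[0,0,0.02,0],[0,0,0.05,0],[0,0,0.09,0],[-0.01,0,0.13,0],[-0.03,0,0.16,7],[-0.05,0,0.18,14],[-0.06,0,0.18,21],[-0.06,0,0.18,28]]'
python3 -m inch '[[0,0,0,7],[0,0,0,14],[0,0,0,21],[0,0,0,28],[0,0,0,35],[0,0,0,42],[0,0,0,49],[0,0,0,56]]' 0.032 50
python3 -m inch '[[0,0,0,6],[0,0,0,12],[0,0,0,12],[0,0,0,12]]' 
python3 st.py;  python3 -c "
from h import *
im,d,c,W=cap('wrist'); cv2.imwrite('pics/w4.png',im); np.savez('w4.npz',im=im,X=pts(d,c,W))
im,d,c,W=cap('top'); np.savez('t4.npz',im=im,X=pts(d,c,W))"; python3 meas.py w4.npz; python3 meas.py t4.npz
```

```text
time: 10.8
tcp_pos: [529.3, -310.7, 16.4]
ee_rot: [-2.122, 2.307, 0.001]
contact_force: [-0.1, -0.4, -0.2]
gripper_width: 0.996
time: 11.47
tcp_pos: [467.5, -311.9, 198.2]
ee_rot: [-2.621, 1.721, 0.001]
contact_force: [-0.6, 0.4, -0.5]
gripper_width: 0.997
time: 12.13
tcp_pos: [467.3, -311.9, 198.0]
ee_rot: [-3.124, 0.28, 0.005]
contact_force: [-0.1, 0.1, -0.7]
gripper_width: 0.373
time: 12.47
tcp_pos: [467.1, -312.0, 197.8]
ee_rot: [-3.136, -0.043, 0.006]
contact_force: [-0.3, -0.5, -0.1]
gripper_width: 0.38
t 12.47 tcp [ 467.1 -312.   197.8] jaw 1.6 q [ 0.83  0.37 -0.44  1.84  0.18  0.98  0.34] F [-0.3 -0.5 -0.1] w 32.4
yellow 3718 rect [ 534. -319.] [78.7 86.9] 65.9 circ [ 533.5 -318.9] 44.1 z [ 5.6 49.4 50.9]
yellow top 2897 rect [ 527.3 -310.3] [67.1 66.8] 19.3 circ [ 527.7 -310.8] 34.2 z [48.2 49.7 51. ]
plate 937 rect [ 717.1 -326.4] [13.2 68.4] 88.2 circ [ 717.1 -326.7] 34.6 z [ 9.  13.4 15.2]
mat 25319 rect [ 528.7 -311.2] [159.2 159.6] 3.7 circ [ 528.2 -310.7] 111.5 z [3.5 4.7 5.9]
knob 62 rect [652.9 -41.1] [16.3 19. ] 43.6 circ [652.4 -41.3] 10.3 z [81.  85.2 88.3]
yellow 1010 rect [850.4 397.3] [184.7  65.1] 34.3 circ [849.5 398.5] 92.6 z [135.  153.2 156.7]
yellow top 748 rect [811.1 369.6] [79.8 48.6] 17.3 circ [810.1 369.9] 43.0 z [151.3 154.  156.9]
plate 2066 rect [513.9 -30.9] [102.2 170. ] 85.7 circ [513.4 -30.1] 96.2 z [ 8.3 11.5 15. ]
mat 3847 rect [ 530.  -312.6] [160.4 163.8] 3.2 circ [ 529.1 -310.9] 111.1 z [-0.4  3.1  6.7]
```

View pics/w4.png

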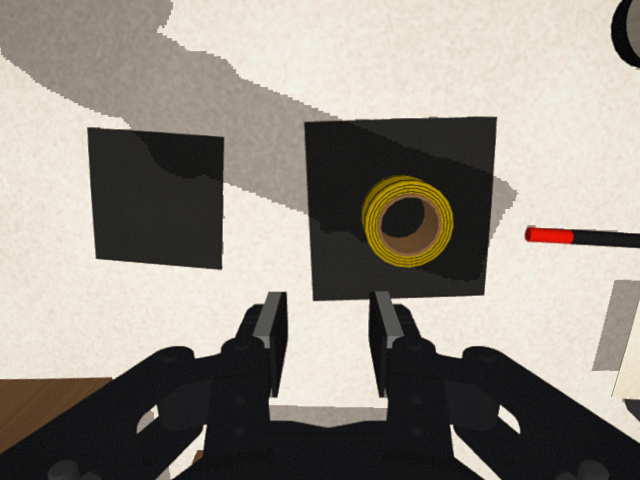

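```bash
python3 - <<'E'
from h import *
X=np.load('w4.npz')['X']; D=X-np.array([467.1,-312,197.8]); m=(D[...,2]>-30)&(X[...,2]>100)
for a in range(0,90,6):
    for s in(1,-1):
        k=m&(s*D[...,0]>=a)&(s*D[...,0]<a+6)
        if k.sum()>5: print(s*a,k.sum(),'minz',np.percentile(D[k][:,2],2).round(1),'y',np.percentile(D[k][:,1],[2,98]).round(0))
E
```

```text
0 1748 minz 74.8 y [10. 12.]
0 1702 minz 75.0 y [ 9. 12.]
6 2571 minz 73.8 y [10. 20.]
-6 2217 minz 74.0 y [ 9. 20.]
12 5329 minz 7.5 y [-8. 20.]
-12 4631 minz 7.5 y [-10.  19.]
18 3740 minz 11.7 y [10. 20.]
-18 4542 minz 11.6 y [ 6. 19.]
24 1272 minz 10.6 y [ 7. 17.]
-24 1769 minz 10.9 y [ 6. 17.]
30 1509 minz 43.7 y [-6. 13.]
-30 1185 minz 42.8 y [-8.  7.]
36 3539 minz 48.1 y [-10.  15.]
-36 3366 minz 47.5 y [-13.  12.]
42 6683 minz 53.0 y [-8. 14.]
-42 6220 minz 52.6 y [-10.  12.]
48 3466 minz 56.4 y [-6. 14.]
-48 3972 minz 55.5 y [-9. 11.]
54 1594 minz 70.9 y [12. 14.]
-54 2192 minz 69.3 y [ 9. 11.]
60 54 minz 80.7 y [12. 14.]
-60 461 minz 80.2 y [ 9. 11.]
```

```bash
python3 -m inch '[[0.02,0.0006,-0.02,-0.3],[0.0346,0.0006,-0.05,-0.3],[0.0346,0.0006,-0.085,-0.3],[0.0346,0.0006,-0.115,-0.3],[0.0346,0.0006,-0.125,-0.3],[0.0346,0.0006,-0.125,-0.3]]'
python3 st.py
```

```text
time: 13.07
tcp_pos: [499.9, -310.3, 70.3]
ee_rot: [-3.134, -0.034, 0.014]
contact_force: [0.3, -0.3, -0.1]
gripper_width: 0.379
t 13.07 tcp [ 499.9 -310.3   70.3] jaw 1.2 q [ 0.74  0.57 -0.39  1.86  0.29  0.78  0.22] F [ 0.3 -0.3 -0.1] w 32.4
```

```bash
python3 -m inch '[[0.0015,-0.0008,-0.015,0],[0.0015,-0.0008,-0.03,0],[0.0015,-0.0008,-0.043,0],[0.0015,-0.0008,-0.052,0],[0.0015,-0.0008,-0.057,0],[0.0015,-0.0008,-0.057,0],[0.0015,-0.0008,-0.057,0]]'
python3 st.py
python3 -m inch '[[0,0,0,0],[0,0,0,0],[0,0,0,0],[0,0,0,0],[0,0,0,0],[0,0,0,0]]' 0.004 50
python3 st.py
```

```text
time: 13.65
tcp_pos: [501.7, -311.3, 13.9]
ee_rot: [-3.134, -0.034, 0.013]
contact_force: [0.1, 0.1, 0.8]
gripper_width: 0.376
t 13.65 tcp [ 501.7 -311.3   13.9] jaw 1.2 q [ 0.72  0.65 -0.35  1.88  0.34  0.68  0.19] F [0.1 0.1 0.8] w 32.1
time: 14.15
tcp_pos: [502.4, -311.4, 14.9]
ee_rot: [-3.135, -0.034, 0.011]
contact_force: [-2.1, 2.1, 6.4]
gripper_width: 0.146
t 14.15 tcp [ 502.4 -311.4   14.9] jaw 1.2 q [ 0.72  0.65 -0.35  1.88  0.34  0.68  0.19] F [-2.1  2.1  6.4] w 12.4
```

```bash
python3 -m inch '[[0,0,0.005,0],[0,0,0.015,0],[0,0,0.035,0],[0,0,0.06,0],[0,0,0.09,0],[0,0,0.12,0],[0,0,0.15,0],[0,0,0.165,0]]'
python3 st.py
python3 -m inch '[[-0.003,0.02,0,0],[-0.007,0.05,0,0],[-0.012,0.088,0,0],[-0.018,0.127,0,0],[-0.024,0.166,0,0],[-0.03,0.205,0,0],[-0.036,0.24,0,0],[-0.04,0.26,0,0]]'
python3 -m inch '[[-0.003,0.02,0,0],[-0.007,0.05,0,0],[-0.012,0.088,0,0],[-0.018,0.127,0,0],[-0.024,0.166,0,0],[-0.03,0.205,0,0],[-0.036,0.24,0,0],[-0.04,0.26,0,0]]'
python3 st.py
```

```text
time: 14.82
tcp_pos: [503.8, -312.0, 184.6]
ee_rot: [-3.138, -0.034, 0.004]
contact_force: [-0.1, -0.2, 0.4]
gripper_width: 0.15
t 14.82 tcp [ 503.8 -312.   184.6] jaw 1.2 q [ 0.79  0.43 -0.43  1.78  0.21  0.98  0.29] F [-0.1 -0.2  0.4] w 12.8
time: 15.48
tcp_pos: [462.8, -47.8, 185.5]
ee_rot: [-3.137, -0.041, 0.003]
contact_force: [0.5, -0.4, -1.6]
gripper_width: 0.145
time: 16.15
tcp_pos: [421.6, 216.7, 186.8]
ee_rot: [-3.135, -0.047, 0.001]
contact_force: [0.1, 1.1, -0.5]
gripper_width: 0.153
t 16.15 tcp [421.6 216.7 186.8] jaw 1.7 q [ 0.03  0.28 -0.73  2.03  0.23  0.91 -0.79] F [ 0.1  1.1 -0.5] w 13.1
```

```bash
python3 -m inch '[[-0.003,0.025,0,0],[-0.006,0.055,0,0],[-0.01,0.085,0,0],[-0.0105,0.105,0,-0.3],[-0.0105,0.1145,0,-0.3],[-0.0105,0.1145,-0.01,-0.3],[-0.0105,0.1145,-0.02,-0.3],[-0.0105,0.1145,-0.02,-0.3]]'
python3 st.py;  python3 - <<'E'
from h import *
im,d,c,W=cap('wrist'); X=pts(d,c,W); np.savez('w5.npz',im=im,X=X)
im2,d2,c2,W2=cap('scene'); X2=pts(d2,c2,W2); np.savez('s5.npz',im=im2,X=X2)
for a,b in((im,X),(im2,X2)):
    h=cv2.cvtColor(a,cv2.COLOR_BGR2HSV).astype(int); m=(h[...,0]>18)&(h[...,0]<35)&(h[...,1]>100)&(b[...,0]<520)&(b[...,1]>250)
    if m.sum()>20: print(m.sum(),np.nanpercentile(b[m],[2,50,98],axis=0).round(1).tolist())
cv2.imwrite('pics/c5.png',np.hstack([cv2.resize(im,(480,360)),cv2.resize(im2[90:270,370:530],(320,360))]))
E
python3 meas.py w5.npz
```

```text
time: 16.82
tcp_pos: [410.6, 327.7, 164.0]
ee_rot: [-3.14, -0.036, 0.005]
contact_force: [-0.7, 0.1, -1.8]
gripper_width: 0.147
t 16.82 tcp [410.6 327.7 164. ] jaw 1.3 q [-0.21  0.4  -0.72  1.94  0.33  0.92 -1.06] F [-0.7  0.1 -1.8] w 12.6
15102 [[404.5, 308.4, 160.7], [426.1, 351.1, 198.2], [466.7, 361.8, 200.0]]
634 [[413.5, 294.1, 158.4], [461.2, 311.3, 184.2], [472.4, 355.8, 201.3]]
yellow 14882 rect [431.6 253.7] [186.2 164.1] 46.5 circ [433.4 246.2] 116.4 z [165.5 198.2 199.6]
yellow top 10730 rect [433.3 336.5] [67.5 50.5] 21.1 circ [436.4 328.8] 33.9 z [196.7 198.6 199.7]
plate 76 rect [81.1 83.2] [ 4.7 11.7] 45.9 circ [81.1 83.3] 6.0 z [ 7.3 10.4 14.8]
mat 302 rect [694.1 188.9] [45.9 12.3] 85.3 circ [698.6 188.5] 23.0 z [ 3.7  7.5 11.6]
```

View pics/c5.png

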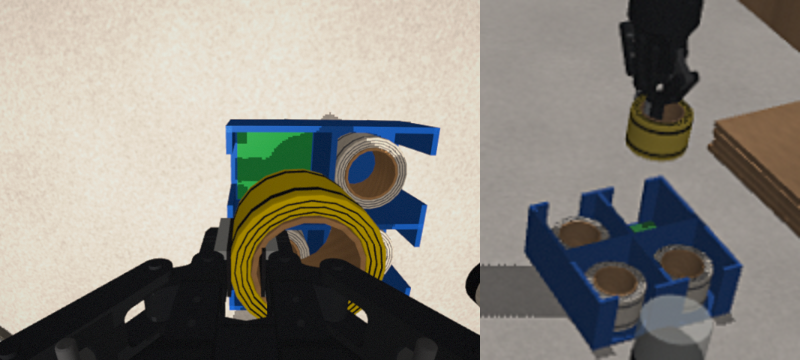

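```bash
python3 - <<'E'
from h import *
for f in('w5.npz','w2.npz','top0.npz'):
    z=np.load(f); X=z['X']; im=z['im']
    h=cv2.cvtColor(im,cv2.COLOR_BGR2HSV).astype(int); bl=(h[...,0]>100)&(h[...,0]<125)&(h[...,1]>120)
    m=bl&(X[...,2]>66)&(X[...,2]<74)&(X[...,1]>180)&(X[...,0]<600)
    P=X[m]; print(f,len(P),np.percentile(P,[1,50,99],axis=0).round(1).tolist(), cv2.minAreaRect(P[:,:2].astype(np.float32)))
    a=(np.radians(1.3)); 
    # y-walls: histogram along tray axes
    q=(P[:,:2]-[482.2,289.8])@np.array([[np.cos(a),-np.sin(a)],[np.sin(a),np.cos(a)]])
    print(' tray-frame',np.percentile(q,[0.5,2,98,99.5],axis=0).round(1).tolist())
    g=(h[...,0]>45)&(h[...,0]<80)&(h[...,1]>120)&(X[...,1]>250)&(X[...,2]<15)
    if g.sum()>50:
        q=(X[g][:,:2]-[482.2,289.8])@np.array([[np.cos(a),-np.sin(a)],[np.sin(a),np.cos(a)]]); print(' pad',g.sum(),np.nanpercentile(q,[0.5,2,98,99.5],axis=0).round(1).tolist(), np.nanmedian(X[g][:,2]))
E
```

```text
w5.npz 5850 [[393.9, 203.3, 66.4], [481.5, 365.2, 70.5], [568.5, 378.6, 72.2]] ((482.5551452636719, 289.9682922363281), (176.03607177734375, 175.4844970703125), 1.5435038805007935)
 tray-frame [[-87.3, -85.9], [-86.6, -82.5], [85.9, 87.5], [86.6, 87.7]]
 pad 5767 [[-80.3, 8.5], [-79.5, 15.1], [-7.1, 73.7], [-5.7, 74.4]] 8.76758191793408
w2.npz 2899 [[395.2, 200.0, 66.1], [477.7, 207.7, 70.1], [570.2, 300.4, 72.0]] ((482.1968994140625, 254.9528350830078), (175.65272521972656, 109.16532135009766), 1.3172792196273804)
 tray-frame [[-87.8, -88.8], [-86.9, -88.5], [85.3, 7.2], [86.7, 14.9]]
 pad 76 [[-83.2, 67.4], [-82.4, 67.5], [-59.2, 78.4], [-57.9, 78.6]] 8.288612811555936
top0.npz 950 [[394.6, 201.7, 66.1], [482.9, 289.5, 69.5], [569.8, 376.7, 73.6]] ((482.194091796875, 289.73614501953125), (175.1077880859375, 175.24658203125), 1.389514446258545)
 tray-frame [[-87.4, -87.3], [-87.2, -87.0], [86.8, 86.0], [87.1, 86.6]]
 pad 924 [[-78.1, 19.5], [-77.8, 20.5], [-5.2, 78.8], [-4.9, 79.9]] 7.72191948024124
```

```bash
python3 -m inch '[[0.0005,0.003,0,0],[0.0005,0.003,-0.01,0],[0.0005,0.003,-0.03,0],[0.0005,0.003,-0.05,0],[0.0005,0.003,-0.062,0],[0.0005,0.003,-0.065,0],[0.0005,0.003,-0.065,0],[0.0005,0.003,-0.065,0]]'
python3 st.py;  python3 - <<'E'
from h import *
im,d,c,W=cap('wrist'); X=pts(d,c,W); np.savez('w6.npz',im=im,X=X); o=ctrl.get_obs()['tcp_pos']
h=cv2.cvtColor(im,cv2.COLOR_BGR2HSV).astype(int); m=(h[...,0]>18)&(h[...,0]<35)&(h[...,1]>100)&(abs(X[...,2]-o[2]-35)<3)
P=X[m][:,:2]; P=P[(abs(P-np.median(P,0))<60).all(1)]
hull=cv2.convexHull(P.astype(np.float32))[:,0]; from scipy.optimize import least_squares
# outer circle, radius 34, robust
s=least_squares(lambda p:np.hypot(*(hull-p).T)-34,[o[0]+28,o[1]],loss='soft_l1',f_scale=.5); print('roll centre',s.x.round(1),'off',(s.x-o[:2]).round(1),len(hull),P.min(0),P.max(0))
E
```

```text
time: 17.58
tcp_pos: [411.9, 332.2, 101.2]
ee_rot: [-3.137, -0.036, 0.003]
contact_force: [-1.2, 0.5, -0.9]
gripper_width: 0.149
t 17.58 tcp [411.9 332.2 101.2] jaw 1.3 q [-0.26  0.49 -0.67  1.98  0.41  0.8  -1.14] F [-1.2  0.5 -0.9] w 12.8
roll centre [438.  332.8] off [25.8  0.4] 42 [404.71638914 307.19265446] [471.57766416 366.82393317]
```

```bash
python3 -m inch '[[0,-0.001,-0.008,0],[0,-0.0012,-0.02,0],[0,-0.0012,-0.035,0],[0,-0.0012,-0.05,0],[0,-0.0012,-0.06,0],[0,-0.0012,-0.07,0],[0,-0.0012,-0.075,0],[0,-0.0012,-0.075,0]]'
python3 -m inch '[[0,0,0,0],[0,0,-0.001,0],[0,0,-0.002,0],[0,0,-0.002,0]]'
python3 -m inch '[[0,0,-0.001,0],[0,0,-0.002,0],[0,0,-0.002,0],[0,0,-0.002,0]]'; python3 st.py
```

```text
time: 18.3
tcp_pos: [411.6, 330.7, 25.4]
ee_rot: [-3.138, -0.036, 0.004]
contact_force: [0.2, -0.2, -1.3]
gripper_width: 0.143
time: 18.63
tcp_pos: [411.8, 330.9, 23.7]
ee_rot: [-3.138, -0.036, 0.003]
contact_force: [-0.3, -0.9, -2.1]
gripper_width: 0.15
time: 18.97
tcp_pos: [411.8, 330.8, 21.7]
ee_rot: [-3.138, -0.036, 0.003]
contact_force: [0.0, -0.6, -1.8]
gripper_width: 0.151
t 18.97 tcp [411.8 330.8  21.7] jaw 1.3 q [-0.33  0.61 -0.58  2.02  0.53  0.66 -1.24] F [ 0.  -0.6 -1.8] w 12.9
```

```bash
python3 -m inch '[[0,0,-0.001,0],[0,0,-0.0015,0],[0,0,-0.0015,0],[0,0,-0.0015,0]]'
python3 -m inch '[[0,0,-0.0007,0],[0,0,-0.001,0],[0,0,-0.001,0],[0,0,-0.001,0]]'; python3 st.py
```

```text
time: 19.3
tcp_pos: [411.8, 330.9, 20.1]
ee_rot: [-3.138, -0.036, 0.003]
contact_force: [-0.4, 0.3, -1.6]
gripper_width: 0.149
time: 19.63
tcp_pos: [411.8, 330.9, 19.1]
ee_rot: [-3.138, -0.036, 0.003]
contact_force: [-0.6, -0.0, -0.6]
gripper_width: 0.149
t 19.63 tcp [411.8 330.9  19.1] jaw 1.3 q [-0.34  0.61 -0.58  2.02  0.54  0.65 -1.24] F [-0.6 -0.  -0.6] w 12.8
```

```bash
python3 -m inch '[[0,0,-0.0007,0],[0,0,-0.001,0],[0,0,-0.001,0],[0,0,-0.001,0]]'

```

```text
time: 19.97
tcp_pos: [411.8, 330.9, 18.9]
ee_rot: [-3.138, -0.036, 0.002]
contact_force: [-2.4, -3.3, 9.4]
gripper_width: 0.149
```

```bash
python3 -m inch '[[0,0,0,0],[0,0,0,0],[0,0,0,0],[0,0,0,0],[0,0,0,0]]' 0.03
python3 st.py
python3 -m inch '[[0,0,0.008,0],[0,0,0.02,0],[0,0,0.035,0],[0,0,0.055,0],[0,0,0.08,0],[0,0,0.11,0],[0,0,0.14,0],[0,0,0.15,0]]'
python3 -m inch '[[0,-0.03,0.02,0],[0,-0.06,0.04,0],[0,-0.09,0.06,0],[0,-0.11,0.06,0],[0,-0.12,0.06,0],[0,-0.12,0.06,0]]'
python3 st.py;  python3 - <<'E'
from h import *
im,d,c,W=cap('wrist'); np.savez('w7.npz',im=im,X=pts(d,c,W))
im2,d2,c2,W2=cap('scene'); im3,d3,c3,W3=cap('top'); np.savez('t7.npz',im=im3,X=pts(d3,c3,W3))
cv2.imwrite('pics/f7.png',np.hstack([cv2.resize(im,(400,300)),cv2.resize(im2,(400,300))]))
E
python3 meas.py w7.npz; python3 meas.py t7.npz
```

```text
time: 20.38
tcp_pos: [411.7, 330.8, 18.8]
ee_rot: [-3.138, -0.036, 0.002]
contact_force: [-0.4, -0.6, 0.3]
gripper_width: 0.352
t 20.38 tcp [411.7 330.8  18.8] jaw 1.3 q [-0.34  0.61 -0.58  2.02  0.54  0.65 -1.24] F [-0.4 -0.6  0.3] w 30.1
time: 21.05
tcp_pos: [413.0, 332.8, 174.1]
ee_rot: [-3.134, -0.037, -0.006]
contact_force: [0.7, 0.2, 0.9]
gripper_width: 0.349
time: 21.55
tcp_pos: [413.2, 210.1, 234.7]
ee_rot: [-3.136, -0.031, -0.008]
contact_force: [0.9, 0.1, -0.3]
gripper_width: 0.352
t 21.55 tcp [413.2 210.1 234.7] jaw 1.1 q [ 0.08  0.19 -0.75  2.    0.15  1.   -0.73] F [ 0.9  0.1 -0.3] w 30.1
yellow 3187 rect [436.8 336. ] [70.4 76.9] 21.7 circ [440.3 336.6] 40.2 z [49.1 53.6 55. ]
yellow top 3021 rect [437.5 331.3] [67.1 67.1] 46.4 circ [437.3 331.2] 34.0 z [52.1 53.6 55.1]
plate 3593 rect [87.8 17.7] [ 57.9 165.3] 1.7 circ [64.2 17. ] 82.6 z [ 8.9 13.7 15.3]
mat 691 rect [96.7 35.8] [ 29.6 151.6] 20.3 circ [82.9 30.7] 75.8 z [ 2.   6.1 11. ]
knob 65 rect [651.9 -41.1] [17.6 19.9] 10.8 circ [651.4 -41.1] 10.9 z [81.  84.5 87.5]
yellow 1014 rect [850.9 397.5] [186.8  65. ] 34.3 circ [850.9 397.5] 93.8 z [135.4 153.3 156.7]
yellow top 732 rect [810.1 370.4] [80.  47.4] 18.9 circ [811.  369.9] 42.7 z [151.5 154.2 157.1]
plate 2062 rect [514.2 -30.8] [101.9 170.2] 85.8 circ [513.4 -30.1] 96.2 z [ 8.2 11.5 15. ]
mat 4864 rect [ 530.1 -310.5] [158.4 160.4] 3.5 circ [ 529.7 -310.3] 110.3 z [-0.2  3.2  6.7]
```

View pics/f7.png

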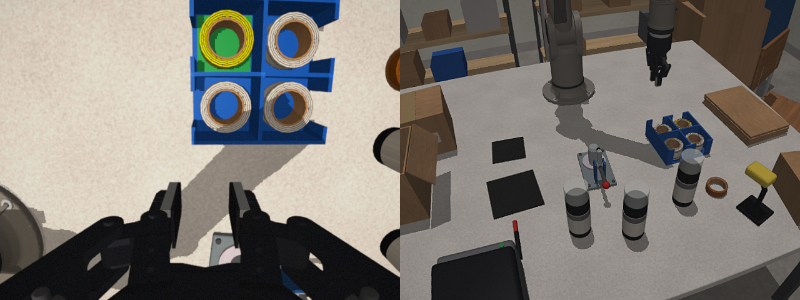

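The roll lies flat on the green pad at (437.4, 331.2), with its top at 53.6 mm (53 expected). The clamp is open with the knob at z ≈ 76, the neighbouring objects look undisturbed, and the robot is clear.

```bash
python3 -c "
from rig import ctrl
print(ctrl.finish_job())"
```

```text
the job is handed in; nothing more can be done
None
```

The job is done and handed in at about 21.7 s of the 70 s allowed. I swung the clamp open by its knob and lifted the roll off the spindle. I set it flat on the larger (160 mm) mat and let go. I then took it again by its wall, with one finger in the core and the other on the outside for the tray's cut-out, and lowered it onto the green pad until it touched (about 9 N).

The last checks agreed with each other:
- **Roll:** it lies flat on the pad, centre about 1.5 mm from the compartment centre, with its top measured at 53.6 mm where 53 mm is expected.
- **Clamp:** it is still open, with the knob down on the far side of the stand.
- **Surroundings:** the stock rolls, cans and tape looked undisturbed in the last pictures. I judged this by eye and did not measure them again. The marker's red tip is in view where it was, but I did not check it separately.
- **Robot:** the gripper is empty and clear of everything.

No check failed.

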